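# Find the tin that rattles and hold it out

### The arm

A 6-joint arm with a two-finger parallel gripper is mounted at the origin on the work surface. World frame = base frame: x ahead of the robot, y to its left, z up, the work surface at z = 0. Lengths are in m, angles in rad, forces in N, time in s.
With the tool pointing down it reaches from about 0.325 to 0.85 m from the base axis. Payload 4.4 kg.
Tool frame: the origin (TCP) lies midway between the tips of the shut fingers; the grasp point (between the pads) lies 19 mm behind it; z points along the fingers, y is the line along which they close (so a half turn about z gives the same grasp; the last joint's range is limited). The gripper opens to 94 mm and grips with 3 to 60 N. Pads are 16 mm wide; open, the fingers measure 119 mm over their backs; the gripper's body (75 mm by 177 mm) begins 78 mm behind the grasp point.
Start: joints at [-1.413, 0.207, 1.542, -0, 1.393, -0.15], TCP at [0.175, -0.548, 0.205] pointing down, gripper open.
Joint ranges: [-2.73, 2.73], [-0.86, 2.22], [0.23, 2.46], [-1.11, 4.25], [0.08, 2.63], [-2.82, 2.82]. Speed limits (rad/s): [2.79, 2.79, 3.14, 3.14, 3.14, 3.14].

### API

Orientations are given as a unit quaternion [x, y, z, w].
In Python, from workcell import ctrl, optics, order, find_in, cut_out gives the robot as it stands.
- The arm moves only by the shell command python3 -m inch 'ROWS' [OPENING]. ROWS is JSON, a list of rows, each a list of 2 entries, a list of its own where there are three numbers: the shift along the tool's x, y, z in m, then the turn about the tool's z in degrees. A call has 1 to 10 rows; each row shifts and turns the commanded pose from where the row before left it, along the tool's axes as they then stand; what a row does not reach is not made up. A row lasts 1/10 s, in which the tool goes at most 50 mm and 8.59 degrees, less where a joint would pass 70% of its speed; a pose out of reach is approached as far as the arm can. A call with a gripper value outside its range is refused whole. OPENING is the closure, from 0 (fully open) to 1 (shut), set as the call begins (- or left out, the last holds). The fingers move at their own pace and stop on an object; the grip force is fixed at half the most. Time passes only in rows, so rows that do not move let the fingers close. It gives the time, the measured TCP pose, the force, the opening and the grip force at its end, in the units of the state.
- ctrl.get_obs(): the state, without advancing time (a new reading comes with each control period).
- optics.get_image(name): name is "scene" or "top" or "wrist"; returns the picture (420x560x3 uint8, red, green, blue); there is no depth.
- optics.get_calibration(name): a dict with "fx", "fy", "cx", "cy" (pixels), "distortion" ([k1, k2, p1, p2, k3] as OpenCV has them; the pictures are not rectified), "rvec" (rotation vector, rad) and "tvec" (3), from world to camera coordinates, as OpenCV has them. Camera axes: x right, y down, z forward; pixel columns grow to the right and rows downward; lengths in m; the calibration is good to about 2 mm. A picture is of the moment at which its call begins: read the wrist's pose just before it. get_calibration takes no time and is no camera call; for the wrist camera it gives the pose at the moment of the call.
- order.sign_off(): hands the job in; it is judged then, once.
Trained networks look in the newest picture that a camera, given by its name, has taken for a name from the list of things; names that differ only in an ending like _2 or _b are one class to them, and where a whole thing is asked for, a point or a joint stands for the part that bears it (a point fixed in the world has none). Each returns a list of dicts, best first, with "conf" (0 to 1); they miss things now and then, are a little off and sometimes report something else, mostly with a low value. They report only what shows in the picture. A call takes as long as a camera call. They do not tell look-alikes from the thing itself.
- find_in(label, camera): "at" ([x, y, z] in m, in the coordinates of the camera as it stood for that picture, good to about 4 mm: the middle of the surface that is visible of it).
- cut_out(label, camera): "region" (420x560 bool, what is visible of it).
The state is a dict: "time_s": time; "joint_positions": joint angles; "qvel": joint speeds; "effort": joint torques, N m; "tool_pos": TCP position; "orientation": TCP orientation; "wrist_force": force on the tool from outside, world axes, zero at the start; "wrist_torque": the same for the moment, N m; "opening": finger opening in m; "gripper_force": force on a finger pad.
Only numpy, scipy, OpenCV 4.12 (cv2) and the standard library are available. Lean on these libraries where they do the work, as an engineer would, in place of code of your own. Each camera call takes 0.05 s, during which the arm holds its last target. There are 200 camera calls.

### The job

One of the three sealed tins on the cutting mat has a loose steel ball in it. Lift the tins and shake or rock them end to end, one at a time, standing every silent one back upright on the mat, until you find the one that rattles; then hold that tin level over the middle of the blue card, about 15 cm up, and finish there with it still in the grip. Leave the glue bottle, the tape roll and the knife alone.

Things in the scene. Friction and masses are not known exactly. Their poses are not given: they have to be found in the camera images.
- tin_a: one of 3 alike sealed tins, grey, orange lid, steel latch on the -x end: 110 mm long (x), 50 wide (y), 45 high (z), flat upright sides, about 0.27 kg each. Origin: centre of the underside. Stands square on the mat, x along mat x, centres 125 mm or more apart. In one (varies) a 0.14 kg ball, 32 mm, starts mid-length and rolls 35 mm to an end when rocked 0.2 rad or more and stays there; in the others the same weight is packed tight
- tin_b: one of 3 alike sealed tins, grey, orange lid, steel latch on the -x end: 110 mm long (x), 50 wide (y), 45 high (z), flat upright sides, about 0.27 kg each. Origin: centre of the underside. Stands square on the mat, x along mat x, centres 125 mm or more apart. In one (varies) a 0.14 kg ball, 32 mm, starts mid-length and rolls 35 mm to an end when rocked 0.2 rad or more and stays there; in the others the same weight is packed tight
- tin_c: one of 3 alike sealed tins, grey, orange lid, steel latch on the -x end: 110 mm long (x), 50 wide (y), 45 high (z), flat upright sides, about 0.27 kg each. Origin: centre of the underside. Stands square on the mat, x along mat x, centres 125 mm or more apart. In one (varies) a 0.14 kg ball, 32 mm, starts mid-length and rolls 35 mm to an end when rocked 0.2 rad or more and stays there; in the others the same weight is packed tight
- mat: dark green cutting mat with a pale grid, fixed flat on the desk, 200 mm (its x) by 460 mm (its y), 3 mm thick; origin: centre of its underside; z up
- card: plain bright blue card, fixed flat on the desk beyond the mat, 100 mm (x) by 150 mm (y), 1 mm thick; origin: centre of its underside; z up
- glue: yellow glue bottle with a white cap, standing to the left, 28 mm diameter, 95 mm high; bystander; origin: centre of its underside
- tape: flat roll of beige tape lying to the right, 72 mm outside diameter, 19 mm high; bystander; origin: centre of its underside
- knife: red closed hobby knife lying to the right of the mat, 145 mm long with its blade, 18 mm wide, 12 mm high; bystander; origin: centre of the underside of its handle, x along it
Mind the look-alikes: they are no part of the job. What is shaped like the tin_b but green, white or yellow is not meant.

How it is judged:
By the outcome, as a careful person would: the job done as asked, in the order asked, and still so for the second after the job is handed in, while the arm keeps its last pose, push and grip.
It also fails if it takes over 72 s, if anything falls off the work surface, if the arm or the gripper's body presses on something with over 40 N, if the wrist force passes 120 N, or if a joint passes its speed limit or range.

## Working session

There is one attempt and no reset: what is moved stays moved. The work goes in short steps, Python scripts to look and compute and a shell command to move; the robot and the scene stay as the last step left them, time stands still between calls to the robot, and variables do not carry over. Pictures are saved under pics/ and viewed, at most 10 in all, crops included, and the job is handed in when it is done.

```bash
ls; mkdir -p pics; cat > h.py <<'E'
import numpy as np, cv2
from workcell import ctrl, optics, order, find_in, cut_out
def cal(n):
    c=optics.get_calibration(n);K=np.array([[c['fx'],0,c['cx']],[0,c['fy'],c['cy']],[0,0,1]])
    R=cv2.Rodrigues(np.array(c['rvec'],float))[0];return K,np.array(c['distortion'],float),R,np.array(c['tvec'],float).ravel()
def pix2w(n,uv,z):
    K,d,R,t=cal(n);p=cv2.undistortPoints(np.array(uv,float).reshape(-1,1,2),K,d).reshape(-1,2)
    r=np.c_[p,np.ones(len(p))]@R;o=-R.T@t
    return o+r*((z-o[2])/r[:,2])[:,None]
def c2w(n,p):
    K,d,R,t=cal(n);return R.T@(np.array(p)-t)
def shot(n,f):
    im=optics.get_image(n);cv2.imwrite('pics/'+f,im[:,:,::-1]);return im
E
python3 - <<'E'
from h import *
shot('top','top0.png')
for l in ['tin_a','card','mat','glue','tape','knife']:
    for r in find_in(l,'top'): print(l,round(r['conf'],2),c2w('top',r['at']).round(3))
o=ctrl.get_obs();print(o['time_s'],o['orientation'],o['wrist_force'],o['wrist_torque'],o['opening'])
E
```

```text
pics
tin_a 0.98 [0.502 0.031 0.044]
tin_a 0.87 [ 0.473 -0.115  0.047]
tin_a 0.83 [0.293 0.375 0.044]
tin_a 0.77 [0.48  0.388 0.044]
tin_a 0.66 [0.699 0.139 0.044]
tin_a 0.64 [0.518 0.179 0.046]
card 0.93 [ 0.672 -0.158  0.001]
mat 0.7 [0.476 0.039 0.001]
glue 0.63 [0.594 0.318 0.062]
tape 0.88 [ 0.565 -0.349  0.019]
knife 0.76 [ 0.389 -0.356  0.01 ]
0.35 [ 9.88102528e-01  1.53796294e-01 -1.49977422e-05 -3.05135593e-04] [-0.48491238 -0.56687597  0.41373159] [ 0.02590244  0.03043261 -0.02128372] 0.09410111693222577
```

View pics/top0.png

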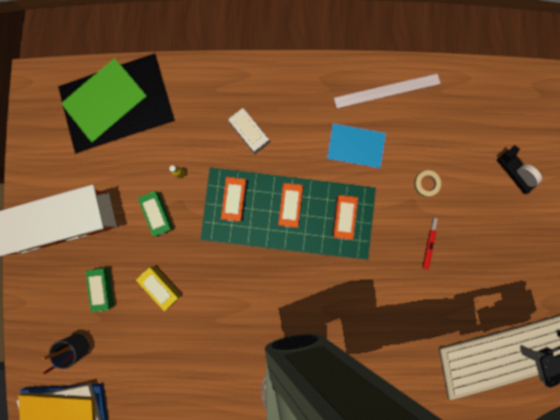

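The top view shows the three grey tins with orange lids on the green mat, at pixels (234,199), (291,205) and (346,217). The blue card is at (356,146). Green, white and yellow look-alikes stand off the mat.

```bash
python3 - <<'E'
from h import *
im=optics.get_image('top');hsv=cv2.cvtColor(im,cv2.COLOR_RGB2HSV)
def fit(c,z,n):
    w=pix2w('top',c.reshape(-1,2),z);r=cv2.minAreaRect((w[:,:2]*1000).astype(np.float32))
    print(n,np.round(r[0],1),np.round(r[1],1),round(r[2],1))
m=((hsv[...,0]>100)&(hsv[...,0]<115)&(hsv[...,1]>150)).astype(np.uint8)
m[:, :320]=0;m[:, 395:]=0;m[180:]=0;m[:118]=0
fit(np.argwhere(m)[:,::-1].astype(float),.001,'card')
for r in cut_out('tin_a','top'):
    g=r['region'];c=np.argwhere(g)[:,::-1].astype(float);w=pix2w('top',c,.048).mean(0)
    if abs(w[0]-.49)<.06 and -.2<w[1]<.25: fit(c,.048,'tin')
for r in cut_out('mat','top')[:1]: fit(np.argwhere(r['region'])[:,::-1].astype(float),.003,'mat')
E
```

```text
Traceback (most recent call last):
  File "h.py", line 7, in pix2w
    K,d,R,t=cal(n);p=cv2.undistortPoints(np.array(uv,float).reshape(-1,1,2),K,d).reshape(-1,2)
                     ~~~~~~~~~~~~~~~~~~~^^^^^^^^^^^^^^^^^^^^^^^^^^^^^^^^^^^^^^^^
cv2.error: OpenCV(4.12.0) /io/opencv/modules/calib3d/src/undistort.dispatch.cpp:347: error: (-215:Assertion failed) CV_IS_MAT(_src) && CV_IS_MAT(_dst) && (_src->rows == 1 || _src->cols == 1) && (_dst->rows == 1 || _dst->cols == 1) && _src->cols + _src->rows - 1 == _dst->rows + _dst->cols - 1 && (CV_MAT_TYPE(_src->type) == CV_32FC2 || CV_MAT_TYPE(_src->type) == CV_64FC2) && (CV_MAT_TYPE(_dst->type) == CV_32FC2 || CV_MAT_TYPE(_dst->type) == CV_64FC2) in function 'cvUndistortPointsInternal'
```

```bash
python3 - <<'E'
from h import *
im=optics.get_image('top');print(im[146,356])
def fit(c,z,n,cf):
    w=pix2w('top',c.reshape(-1,2),z);r=cv2.minAreaRect((w[:,:2]*1000).astype(np.float32))
    print(n,round(cf,2),np.round(r[0],1),np.round(r[1],1),round(r[2],1))
for l,z in [('tin_a',.048),('card',.001),('mat',.003)]:
  for r in cut_out(l,'top'):
    fit(np.argwhere(r['region'])[:,::-1].astype(float),z,l,r['conf'])
E
```

```text
[ 40 140 178]
tin_a 0.95 [521.7 176.8] [ 55.  111.6] 82.5
tin_a 0.94 [291.5 373.5] [110.9  62.5] 43.2
tin_a 0.88 [286.2 529.9] [112.8  70.5] 8.2
tin_a 0.8 [702.  137.5] [116.9  54.6] 39.3
tin_a 0.71 [ 473.4 -111.8] [ 60.1 112.7] 83.1
tin_a 0.63 [504.9  29.1] [ 53.3 113.5] 84.8
tin_a 0.55 [484.9 381.4] [115.8  61.4] 20.7
card 0.71 [ 673.9 -157.6] [153.7 101.2] 79.6
mat 0.71 [486.   32.4] [459.6 200.7] 82.7
```

```bash
python3 -m inch '[[[0,0,0.01],8.3],[[0,0,0.02],8.3],[[0,0,0.01],8.4],[[0.018,-0.035,0],0],[[0.018,-0.035,0],0],[[0.018,-0.035,0],0],[[0.018,-0.035,0],0],[[0.018,-0.035,0],0],[[0.018,-0.035,0],0],[[0.018,-0.035,0],0]]' 0; python3 -m inch '[[[0.018,-0.035,0],0],[[0.018,-0.035,0],0],[[0.018,-0.035,0],0],[[0.018,-0.035,0],0],[[0.018,-0.035,0],0],[[0.014,-0.027,0],0],[[0.01,-0.02,0],0],[[0,0,0],0],[[0,0,0],0]]'
```

```text
time_s: 1.6
tool_pos: [0.3316, -0.3195, 0.1657]
orientation: [0.998, -0.064, 0.0, 0.0]
wrist_force: [-0.2, -0.6, -0.0]
opening: 0.094
gripper_force: 0.0
time_s: 2.5
tool_pos: [0.4721, -0.1151, 0.1654]
orientation: [0.998, -0.063, -0.0, 0.0]
wrist_force: [-0.3, -0.2, -0.6]
opening: 0.0938
gripper_force: 0.0
```

```bash
cat > chk.py <<'E'
from h import *
import sys
o=ctrl.get_obs();p=np.array(o['tool_pos']);q=o['orientation'];a=2*np.arctan2(q[1],q[0])
shot('wrist',sys.argv[1]);print(p.round(4),np.degrees(a).round(2))
for r in cut_out('tin_a','wrist'):
    g=r['region'].astype(np.uint8);c=np.argwhere(g)[:,::-1].astype(float)
    w=pix2w('wrist',c,.048);b=cv2.minAreaRect((w[:,:2]*1000).astype(np.float32))
    d=np.array(b[0])/1000-p[:2]
    print(round(r['conf'],2),np.round(b[0],1),np.round(b[1],1),round(b[2],1),'tool dx,dy',(d@[np.cos(a),np.sin(a)]).round(4),(d@[np.sin(a),-np.cos(a)]).round(4))
for r in find_in('tin_a','wrist'): print('find',round(r['conf'],2),c2w('wrist',r['at']).round(4))
E
python3 chk.py w1.png
```

```text
[ 0.4721 -0.1151  0.1654] -7.23
0.88 [513.7 136.7] [ 50.3 122. ] 68.1 tool dx,dy 0.0096 -0.2551
0.8 [657.8  83.5] [48.2 48.5] 71.0 tool dx,dy 0.1593 -0.2204
0.78 [504.4  20.9] [ 67.4 112.8] 82.5 tool dx,dy 0.0149 -0.139
0.69 [ 473.4 -114.9] [ 52.2 116.4] 82.0 tool dx,dy 0.0012 -0.0004
find 0.98 [0.5096 0.0232 0.0522]
find 0.87 [ 0.4767 -0.1194  0.0426]
find 0.63 [0.5154 0.1594 0.0319]
find 0.6 [0.6684 0.1066 0.0257]
find 0.28 [ 0.4893 -0.0223  0.0039]
```

View pics/w1.png

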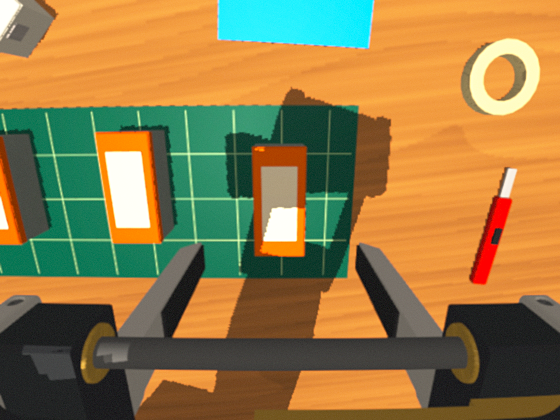

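The wrist view shows tin C, spanning about (253–307, 145–257), lying between the fingers and square to them. The offset is about 1 mm, so I'll lower and grip.

```bash
python3 -m inch '[[[0.001,0,0.03],0],[[0,0,0.035],0],[[0,0,0.035],0],[[0,0,0.03],0],[[0,0,0.016],0],[[0,0,0.008],0],[[0,0,0],0],[[0,0,0],0]]'; python3 -m inch '[[[0,0,0],0],[[0,0,0],0],[[0,0,0],0],[[0,0,0],0],[[0,0,0],0],[[0,0,0],0],[[0,0,0],0],[[0,0,0],0]]' 1
```

```text
time_s: 3.45
tool_pos: [0.4739, -0.1161, 0.0123]
orientation: [0.998, -0.064, 0.001, 0.0]
wrist_force: [0.6, 0.1, 0.2]
opening: 0.0943
gripper_force: 0.0
time_s: 4.25
tool_pos: [0.4732, -0.115, 0.0115]
orientation: [0.998, -0.064, -0.0, -0.0]
wrist_force: [-0.4, 1.2, 1.6]
opening: 0.0498
gripper_force: 30.0
```

Gripped at 49.8 mm opening. I'll lift and read the torque at rest.

```bash
cat > tq.py <<'E'
from h import *
# camera calls let 0.05 s pass: average several fresh readings
F=[];T=[]
for i in range(8):
    optics.get_image('top');o=ctrl.get_obs();F.append(o['wrist_force']);T.append(o['wrist_torque'])
q=o['orientation'];a=2*np.arctan2(q[1],q[0]);T=np.array(T)
al=T[:,:2]@[-np.sin(a),np.cos(a)]
print('t',o['time_s'],'F',np.mean(F,0).round(2),'T',T.mean(0).round(4),'T about tin y',al.mean().round(4),'+-',al.std().round(4),'open',round(o['opening'],4))
E
python3 -m inch '[[[0,0,-0.02],0],[[0,0,-0.03],0],[[0,0,-0.03],0],[[0,0,-0.03],0],[[0,0,-0.03],0],[[0,0,-0.01],0],[[0,0,0],0],[[0,0,0],0],[[0,0,0],0],[[0,0,0],0]]'; python3 tq.py
```

```text
time_s: 5.25
tool_pos: [0.4719, -0.1147, 0.1595]
orientation: [0.998, -0.064, -0.002, -0.001]
wrist_force: [0.5, -0.3, -3.5]
opening: 0.0498
gripper_force: 30.0
t 5.65 F [-0.01  0.02 -2.68] T [ 0.0388 -0.0133 -0.0118] T about tin y -0.0083 +- 0.0151 open 0.0497
```

```bash
python3 -m inch '[[[0.01,0,0],0],[[0.02,0,0],0],[[0.03,0,0],0],[[0.04,0,0],0],[[0,0,0],0],[[0,0,0],0],[[0,0,0],0],[[0,0,0],0],[[0,0,0],0],[[0,0,0],0]]'; python3 tq.py;python3 -m inch '[[[-0.01,0,0],0],[[-0.02,0,0],0],[[-0.03,0,0],0],[[-0.04,0,0],0],[[0,0,0],0],[[0,0,0],0],[[0,0,0],0],[[0,0,0],0],[[0,0,0],0],[[0,0,0],0]]'; python3 tq.py
```

```text
time_s: 6.65
tool_pos: [0.572, -0.128, 0.1618]
orientation: [0.998, -0.064, 0.0, 0.0]
wrist_force: [-0.6, -0.4, -2.9]
opening: 0.0497
gripper_force: 30.0
t 7.05 F [-0.36 -0.11 -2.65] T [ 0.0335 -0.0133 -0.0056] T about tin y -0.0089 +- 0.0262 open 0.0497
time_s: 8.05
tool_pos: [0.4737, -0.1154, 0.1615]
orientation: [0.998, -0.064, 0.0, 0.0]
wrist_force: [0.3, -0.5, -2.4]
opening: 0.0498
gripper_force: 30.0
t 8.45 F [ 0.08 -0.11 -2.64] T [ 0.0281 -0.0044  0.0135] T about tin y -0.0008 +- 0.0188 open 0.0496
```

No change so far. I'll shake it harder to be sure.

```bash
python3 -m inch '[[[0.04,0,0],0],[[0.05,0,0],0],[[-0.05,0,0],0],[[-0.05,0,0],0],[[0.05,0,0],0],[[0.05,0,0],0],[[0,0,0],0],[[0,0,0],0],[[0,0,0],0],[[0,0,0],0]]'; python3 tq.py;python3 -m inch '[[[-0.045,0,0],0],[[-0.045,0,0],0],[[0,0,0],0],[[0,0,0],0],[[0,0,0],0],[[0,0,0],0]]'; python3 tq.py
```

```text
time_s: 9.45
tool_pos: [0.5624, -0.1268, 0.1621]
orientation: [0.998, -0.064, 0.0, 0.0]
wrist_force: [-0.7, 0.5, -3.2]
opening: 0.0497
gripper_force: 30.0
t 9.85 F [ 0.3   0.05 -2.71] T [0.0171 0.0111 0.0074] T about tin y 0.0132 +- 0.0356 open 0.0498
time_s: 10.45
tool_pos: [0.4749, -0.1159, 0.1624]
orientation: [0.998, -0.064, 0.001, 0.0]
wrist_force: [1.0, 0.4, -1.8]
opening: 0.0495
gripper_force: 30.0
t 10.85 F [ 0.15 -0.26 -2.61] T [ 0.0248  0.0167 -0.0067] T about tin y 0.0197 +- 0.0418 open 0.05
```

```bash
python3 tq.py; python3 tq.py
```

```text
t 11.25 F [ 0.01  0.35 -2.61] T [ 0.0299 -0.0147  0.0078] T about tin y -0.0107 +- 0.0369 open 0.0502
t 11.65 F [ 0.3   0.07 -2.55] T [ 0.0282 -0.0013 -0.0071] T about tin y 0.0023 +- 0.0346 open 0.0501
```

Tin C is silent. I'll set it back where it was.

```bash
python3 -m inch '[[[0,0,0.02],0],[[0,0,0.03],0],[[0,0,0.03],0],[[0,0,0.03],0],[[0,0,0.025],0],[[0,0,0.01],0],[[0,0,0.003],0],[[0,0,0.002],0],[[0,0,0],0],[[0,0,0],0]]';python3 -m inch '[[[0,0,0],0],[[0,0,0],0],[[0,0,0],0],[[0,0,0],0],[[0,0,0],0],[[0,0,0],0]]' 0; python3 -m inch '[[[0,0,-0.02],0],[[0,0,-0.03],0],[[0,0,-0.03],0],[[0,0,-0.03],0],[[0,0,-0.03],0],[[0,0,-0.01],0],[[0,0,0],0],[[0,0,0],0],[[0,0,0],0]]'; python3 chk.py w2.png
```

```text
time_s: 12.65
tool_pos: [0.4744, -0.1158, 0.0127]
orientation: [0.998, -0.064, 0.001, 0.0]
wrist_force: [0.3, -0.0, -2.5]
opening: 0.0497
gripper_force: 30.0
time_s: 13.25
tool_pos: [0.4732, -0.1153, 0.0115]
orientation: [0.998, -0.064, 0.0, -0.0]
wrist_force: [0.6, -0.2, 0.4]
opening: 0.0925
gripper_force: 0.0
time_s: 14.15
tool_pos: [0.4717, -0.1146, 0.1593]
orientation: [0.998, -0.064, -0.002, -0.001]
wrist_force: [-0.3, -0.2, -0.3]
opening: 0.094
gripper_force: 0.0
[ 0.4717 -0.1146  0.1593] -7.31
0.85 [504.9  21.4] [ 66.6 111.9] 82.8 tool dx,dy 0.0156 -0.1392
0.77 [513.4 134.6] [ 47.4 120.6] 68.0 tool dx,dy 0.0096 -0.2525
0.72 [ 475.2 -115.7] [ 51.  113.4] 82.4 tool dx,dy 0.0035 0.0006
0.7 [656.8  82.6] [42.9 46.6] 70.9 tool dx,dy 0.1585 -0.2192
find 0.89 [0.5128 0.158  0.0255]
find 0.82 [ 0.4747 -0.12    0.0473]
find 0.73 [0.6661 0.0998 0.0262]
find 0.64 [0.513  0.0222 0.0477]
```

View pics/w2.png

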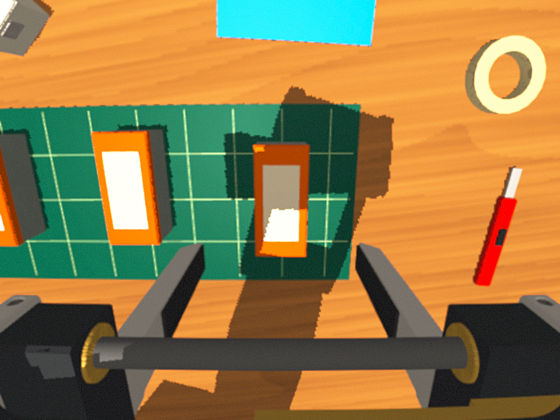

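Tin C stands upright where it was, at about (280,200). Next is tin B.

```bash
python3 -m inch '[[[0.003,-0.03,0],0],[[0.003,-0.04,0],0],[[0.003,-0.04,0],0],[[0.002,-0.026,0],0],[[0,-0.01,0],0],[[0,0,0],0],[[0,0,0],0]]'; python3 chk.py w3.png
```

```text
time_s: 15.0
tool_pos: [0.5024, 0.0273, 0.1611]
orientation: [0.998, -0.064, -0.0, 0.0]
wrist_force: [-0.0, -0.3, -0.7]
opening: 0.0938
gripper_force: 0.0
[0.5024 0.0273 0.1611] -7.32
0.71 [ 477.6 -108.6] [ 65.4 113.9] 82.2 tool dx,dy -0.0073 0.138
0.64 [523.3 170.1] [ 67.2 112.7] 83.0 tool dx,dy 0.0025 -0.1443
0.6 [469.5 316.9] [31.1 69. ] 67.0 tool dx,dy -0.0695 -0.283
0.59 [681.9 119.5] [80.1 51.5] 36.6 tool dx,dy 0.1663 -0.1143
find 0.76 [0.5136 0.028  0.0494]
find 0.75 [ 0.4824 -0.1136  0.0453]
find 0.73 [0.5278 0.1707 0.0459]
find 0.69 [0.4559 0.3492 0.0154]
find 0.64 [0.6706 0.1204 0.0451]
```

```bash
python3 -m inch '[[[0.003,-0.002,0.02],0],[[0,0,0.03],0],[[0,0,0.03],0],[[0,0,0.03],0],[[0,0,0.03],0],[[0,0,0.01],0],[[0,0,0],0],[[0,0,0],0]]'; python3 -m inch '[[[0,0,0],0],[[0,0,0],0],[[0,0,0],0],[[0,0,0],0],[[0,0,0],0],[[0,0,0],0],[[0,0,0],0],[[0,0,0],0]]' 1
python3 -m inch '[[[0,0,-0.02],0],[[0,0,-0.03],0],[[0,0,-0.03],0],[[0,0,-0.03],0],[[0,0,-0.03],0],[[0,0,-0.01],0],[[0,0,0],0],[[0,0,0],0],[[0,0,0],0],[[0,0,0],0]]'; python3 tq.py
python3 -m inch '[[[0.04,0,0],0],[[0.05,0,0],0],[[-0.05,0,0],0],[[-0.05,0,0],0],[[0.05,0,0],0],[[0.05,0,0],0],[[0,0,0],0],[[0,0,0],0],[[0,0,0],0],[[0,0,0],0]]'; python3 tq.py;python3 -m inch '[[[-0.045,0,0],0],[[-0.045,0,0],0],[[0,0,0],0],[[0,0,0],0],[[0,0,0],0],[[0,0,0],0]]'; python3 tq.py
```

```text
time_s: 15.95
tool_pos: [0.507, 0.0292, 0.0125]
orientation: [0.998, -0.064, 0.001, 0.0]
wrist_force: [0.8, 0.0, 0.1]
opening: 0.0934
gripper_force: 0.0
time_s: 16.75
tool_pos: [0.5059, 0.0298, 0.0115]
orientation: [0.998, -0.064, -0.0, 0.0]
wrist_force: [0.3, 0.3, 2.3]
opening: 0.0496
gripper_force: 30.0
time_s: 17.75
tool_pos: [0.5045, 0.0299, 0.1595]
orientation: [0.998, -0.064, -0.002, -0.0]
wrist_force: [-0.6, 0.4, -2.9]
opening: 0.0502
gripper_force: 30.0
t 18.15 F [ 0.21 -0.03 -2.4 ] T [ 0.0136  0.0096 -0.0153] T about tin y 0.0112 +- 0.0244 open 0.0498
time_s: 19.15
tool_pos: [0.5951, 0.0185, 0.1623]
orientation: [0.998, -0.064, 0.0, -0.0]
wrist_force: [0.5, 0.1, -3.5]
opening: 0.05
gripper_force: 30.0
t 19.55 F [ 0.02  0.06 -2.34] T [ 0.028   0.0562 -0.0073] T about tin y 0.0593 +- 0.0207 open 0.0499
time_s: 20.15
tool_pos: [0.5078, 0.0295, 0.1625]
orientation: [0.998, -0.064, 0.001, 0.0]
wrist_force: [-0.1, 0.0, -2.2]
opening: 0.0496
gripper_force: 30.0
t 20.55 F [ 0.11 -0.07 -2.42] T [ 0.0257 -0.0438 -0.0075] T about tin y -0.0402 +- 0.0336 open 0.0501
```

The torque swings from +0.059 to −0.040, as expected for the ball. I'll repeat it once to confirm.

```bash
python3 -m inch '[[[0.045,0,0],0],[[0.045,0,0],0],[[0,0,0],0],[[0,0,0],0],[[0,0,0],0],[[0,0,0],0]]'; python3 tq.py; python3 -m inch '[[[-0.045,0,0],0],[[-0.045,0,0],0],[[0,0,0],0],[[0,0,0],0],[[0,0,0],0],[[0,0,0],0]]'; python3 tq.py
```

```text
time_s: 21.15
tool_pos: [0.594, 0.0186, 0.1617]
orientation: [0.998, -0.064, -0.0, -0.0]
wrist_force: [0.2, -0.4, -2.7]
opening: 0.05
gripper_force: 30.0
t 21.55 F [ 0.05  0.14 -2.47] T [0.0296 0.0814 0.0104] T about tin y 0.0845 +- 0.0281 open 0.0496
time_s: 22.15
tool_pos: [0.5079, 0.0294, 0.1625]
orientation: [0.998, -0.064, 0.001, 0.0]
wrist_force: [-0.3, -0.1, -2.6]
opening: 0.0498
gripper_force: 30.0
t 22.55 F [ 0.04 -0.09 -2.27] T [ 0.0329 -0.028  -0.0008] T about tin y -0.0236 +- 0.0251 open 0.0497
```

Confirmed: tin B rattles. I'll carry it to the middle of the card.

```bash
python3 -m inch '[[[0.008,0.007,0],0],[[0.016,0.014,0],0],[[0.024,0.021,0],0],[[0.03,0.026,0],0],[[0.03,0.026,0],0],[[0.03,0.026,0],0],[[0.024,0.021,0],0],[[0.016,0.014,0],0],[[0.009,0.008,0],0],[[0.003,0.002,0],0]]';python3 -m inch '[[[0,0,0],0],[[0,0,0],0],[[0,0,0],0],[[0,0,0],0],[[0,0,0],0]]'; python3 - <<'E'
from h import *
shot('wrist','w4.png');shot('top','top4.png')
for r in cut_out('tin_a','top'):
    w=pix2w('top',np.argwhere(r['region'])[:,::-1].astype(float),.197);b=cv2.minAreaRect((w[:,:2]*1000).astype(np.float32))
    print(round(r['conf'],2),np.round(b[0]),np.round(b[1]),round(b[2]))
for r in find_in('tin_a','top'): print(round(r['conf'],2),c2w('top',r['at']).round(3))
a=cv2.imread('pics/top4.png')[80:300,150:450];cv2.imwrite('pics/top4c.png',cv2.resize(a,None,fx=2.5,fy=2.5))
E
```

```text
time_s: 23.55
tool_pos: [0.6737, -0.1595, 0.1608]
orientation: [0.998, -0.064, -0.0, -0.0]
wrist_force: [0.8, 0.5, -2.8]
opening: 0.0497
gripper_force: 30.0
time_s: 24.05
tool_pos: [0.6732, -0.1575, 0.1617]
orientation: [0.998, -0.063, 0.0, 0.0]
wrist_force: [-0.5, -0.4, -2.8]
opening: 0.0495
gripper_force: 30.0
0.98 [510. 163.] [48. 97.] 83
0.97 [664. 129.] [101.  45.] 38
0.94 [473. -74.] [36. 99.] 71
0.87 [478. 337.] [97. 54.] 23
0.68 [313. 332.] [95. 56.] 45
0.5 [ 645. -124.] [11. 33.] 70
0.89 [ 0.488 -0.102  0.047]
0.87 [0.522 0.181 0.046]
0.71 [0.29  0.375 0.041]
0.67 [0.701 0.135 0.045]
0.58 [0.478 0.388 0.045]
0.52 [ 0.645 -0.127  0.171]
0.39 [0.486 0.059 0.001]
```

View pics/top4c.png

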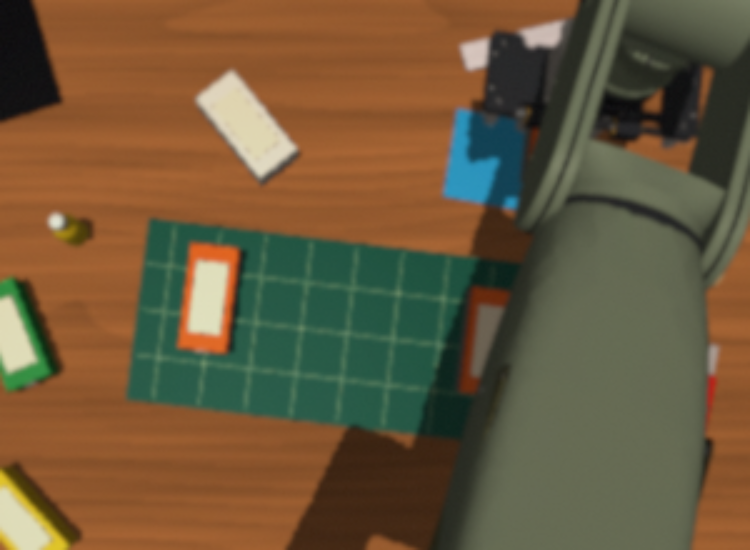

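View pics/w4.png

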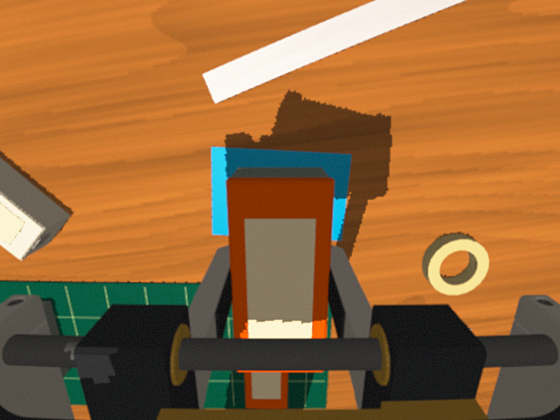

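The tin hangs over the card (w4: lid's far edge from (229,179) to (334,179)) and tin C still stands on the mat. I'll check that the tin is centred and level.

```bash
python3 - <<'E'
from h import *
o=ctrl.get_obs();print(o['time_s'],np.round(o['tool_pos'],4))
e=pix2w('wrist',[[229,179],[334,179]],.198);print(e.round(4),'width',np.linalg.norm(e[0]-e[1]).round(4))
m=e.mean(0)[:2];u=np.array([.992,-.127]);print('tin centre',(m-.055*u).round(4))
c=pix2w('wrist',[[211,147],[351,155]],.001);cm=c.mean(0)[:2];print('card far corners',c.round(4),'centre',(cm-.05*np.array([np.cos(np.radians(-10.4)),np.sin(np.radians(-10.4))])).round(4))
E
```

```text
24.25 [ 0.6733 -0.1579  0.1616]
[[ 0.7314 -0.1417  0.198 ]
 [ 0.7252 -0.1898  0.198 ]] width 0.0485
tin centre [ 0.6737 -0.1588]
card far corners [[ 0.7333 -0.0916  0.001 ]
 [ 0.7059 -0.2392  0.001 ]] centre [ 0.6704 -0.1564]
```

```bash
python3 - <<'E'
from h import *
im=cv2.imread('pics/w4.png').astype(int);S=im[...,2]-im[...,0]  # red-blue: orange high, label low
for r in range(186,336,12):
    row=S[r];o=np.where((row[215:345]>70))[0]+215
    lab=[c for c in range(236,326) if row[c]<60]
    w=pix2w('wrist',[[lab[0],r],[lab[-1]+1,r],[o[0],r],[o[-1]+1,r]],.198) if lab else None
    if w is not None: print(r,lab[0],lab[-1],o[0],o[-1],'label w',np.linalg.norm(w[0]-w[1]).round(4),'x',w[0,0].round(3))
E
```

```text
222 245 314 229 330 label w 0.0336 x 0.71
234 245 314 230 344 label w 0.034 x 0.704
246 246 314 215 330 label w 0.034 x 0.697
258 246 313 230 330 label w 0.0339 x 0.691
270 246 313 230 329 label w 0.0343 x 0.684
282 247 312 232 328 label w 0.0337 x 0.678
294 247 312 232 327 label w 0.0342 x 0.671
306 248 312 233 327 label w 0.0341 x 0.663
318 248 311 233 332 label w 0.0341 x 0.656
330 249 310 234 335 label w 0.0335 x 0.648
```

The label width is constant along the tin, so it is level. It is centred over the card within about 3 mm, so I'm handing it in.

```bash
python3 -c "
from workcell import order;print(order.sign_off())"
```

```text
the job is handed in; nothing more can be done
None
```

The middle tin on the mat was the one that rattled; it is held level about 15 cm over the middle of the blue card and still gripped, the silent tin I tried is back upright on the mat, and the job is handed in.

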